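# Assemble the solenoid valve on the blue manifold

## Task

Assemble the solenoid valve on the stem of the manifold with the blue top: first the square brass plate, then the orange ring, then the black coil, and last the red cap, each pushed down the stem so that it sits flat on the one below. Lower each part down the stem rather than letting it drop; leave the green coil and the small white-lidded jar where they are.

Things in the scene. Friction and masses are not known exactly. Their poses are not given: they have to be found in the camera images.
- manifold_blue: square white valve manifold 90 x 90 mm, 20 mm high, fixed to the bench, with a blue top and a fixed upright steel stem in the middle: 12 mm thick, its tip 78 mm above the bench (58 mm above the manifold's top), the upper 10 mm tapering to 4 mm. Origin: centre of its underside, on the stem's axis; z up. This is where the valve is built.
- manifold_yellow: square white valve manifold 90 x 90 mm, 20 mm high, fixed to the bench, with a yellow top and a fixed upright steel stem in the middle: 12 mm thick, its tip 78 mm above the bench (58 mm above the manifold's top), the upper 10 mm tapering to 4 mm. Origin: centre of its underside, on the stem's axis; z up. Not the one to build on.
- brass_plate: square brass plate 54 x 54 x 10 mm thick, lying flat, with a 20 mm round hole through its middle; edges along its x and y. Origin: centre of its underside, z up. Loose, about 0.2 kg.
- orange_ring: orange hard plastic ring, 42 mm outside, 20 mm hole, 8 mm thick, lying flat. Origin: centre of its underside, z up. Loose.
- black_coil: black solenoid coil: box 38 x 38 x 28 mm high with a 20 mm round vertical hole right through its middle; a white plug socket (10 mm out, 18 mm wide in y, from 7 to 21 mm high) sticks out of its +x side, so grip it across its two plain sides, along its y. Origin: centre of the box's underside, on the hole's axis; z up. Loose.
- green_coil: green solenoid coil for another valve, to be left alone: box 38 x 38 x 28 mm high with a 20 mm round vertical hole right through its middle; a white plug socket (10 mm out, 18 mm wide in y, from 7 to 21 mm high) sticks out of its +x side, so grip it across its two plain sides, along its y. Origin: centre of the box's underside, on the hole's axis; z up. Loose.
- red_cap: red round cap 34 mm across, 21 mm high, closed top; it stands on its open end, whose 20 mm bore is 16 mm deep. Origin: centre of its open underside, z up. Loose.
- jar: small closed amber jar with a white lid, 34 mm across and 34 mm high, standing on the bench; a bystander to be left alone. Origin: centre of its underside.
Not all that is in view belongs to the job. Of the things shaped like the red_cap, the red one is meant.

How it is judged:
By the outcome, as a careful person would: the job done as asked, in the order asked, and still so for the second after the job is handed in, with the robot touching nothing.
It also fails if it takes over 112 s, if anything falls off the work surface, if the arm or the gripper's body presses on something with over 40 N, if the wrist force passes 120 N, or if a joint passes its speed limit or range.

## Robot

A 6-joint arm with a two-finger parallel gripper is mounted at the origin on the work surface. World frame = base frame: x ahead of the robot, y to its left, z up, the work surface at z = 0. Lengths are in m, angles in degrees, forces in N, time in s.
With the tool pointing down it reaches from about 0.25 to 0.725 m from the base axis. Payload 9.7 kg.
Tool frame: the origin (TCP) lies at the very end of the fingers, on their centre line; the grasp point (between the pads) lies grasp_offset behind it (grasp_offset is the distance from the TCP to the grasp point, in m); z points along the fingers, y is the line along which they close (so a half turn about z gives the same grasp; the last joint's range is limited). The gripper opens to 85 mm and grips with 20 to 120 N. Pads are 22 mm wide; open, the fingers measure 114 mm over their backs; the gripper's body (76 mm by 85 mm) begins 54 mm behind the grasp point. The pads swing forward as they close: fully open they stand 13 mm farther back than shut.
Start: joints at [65.088, 4.979, 10.078, 95.1, 0, 90], TCP at [0.232, 0.499, 0.231] pointing down, gripper open.
Joint ranges: [-179.16, 179.16], [-48.56, 103.87], [-65.8, 70.77], [-126.05, 130.52], [-82.76, 87.17], [-180, 180]. Speed limits (degrees/s): [127.2, 127.2, 147.25, 180, 180, 180].

## Interface

Orientations are given as [roll, pitch, yaw] about the fixed x, y, z axes, in that order (R = Rz(yaw) Ry(pitch) Rx(roll)).
In Python, from workcell import get_obs, camera, calibration, job_done, recognise, cut_out, mark_of, grasp_offset gives the robot as it stands.
- The arm moves only by the tool servo_tool, never from a script. Its argument "moves" is a list of rows, each a list of 3 entries, a list of its own where there are three numbers: the turn, a rotation vector about the tool's x, y, z in degrees, then the shift along the tool's x, y, z in m, then the opening in per cent of the stroke, from 0 (shut) to 100 (fully open). In form: [[[ax, ay, az], [x, y, z], claw], ...]. A call has 1 to 12 rows; each row shifts and turns the commanded pose from where the row before left it, along the tool's axes as they then stand; what a row does not reach is not made up. A row lasts 1/10 s, in which the tool goes at most 50 mm and 8.59 degrees, less where a joint would pass 70% of its speed; a pose out of reach is approached as far as the arm can. A call is refused whole if a number of a shift passes 0.05 or a number of a turn 8.59, either way. A call with a gripper value outside its range is refused whole. The fingers move at their own pace and stop on an object; "force" is the grip in N (left out, the last holds). Time passes only in rows, so rows that do not move let the fingers close. It gives the time, the measured TCP pose, the force, the opening and the grip force at its end, in the units of the state.
- get_obs(): the state, without advancing time (a new reading comes with each control period).
- camera(name): name is "scene" or "top"; returns (picture, depth): 480x640x3 uint8, red, green, blue; 480x640 float32, m along the optical axis (not along the pixel's ray), 0 where there is no reading.
- calibration(name): a dict with "camera_matrix" (3x3 intrinsics, pixels), "R" (3x3) and "t" (3): a world point X has camera coordinates R X + t. Camera axes: x right, y down, z forward; pixel columns grow to the right and rows downward; lengths in m; the calibration is good to about 2 mm. A picture is of the moment at which its call begins. calibration takes no time and is no camera call.
- job_done(): hands the job in; it is judged then, once.
Trained networks look in the newest picture that a camera, given by its name, has taken for a name from the list of things; names that differ only in an ending like _2 or _b are one class to them, and where a whole thing is asked for, a point or a joint stands for the part that bears it (a point fixed in the world has none). Each returns a list of dicts, best first, with "score" (0 to 1); they miss things now and then, are a little off and sometimes report something else, mostly with a low value. They report only what shows in the picture. A call takes as long as a camera call. They do not tell look-alikes from the thing itself.
- recognise(name, camera): "xyz" ([x, y, z] in m, in the coordinates of the camera as it stood for that picture, good to about 4 mm: the middle of the surface that is visible of it).
- cut_out(name, camera): "mask" (480x640 bool, what is visible of it).
- mark_of(name, camera): "xyz" ([x, y, z] in m, in the coordinates of the camera as it stood for that picture, good to about 4 mm: a listed point, or the origin of a listed thing).
The state is a dict: "time": time; "q": joint angles; "qd": joint speeds; "joint_efforts": joint torques, N m; "ee_pos": TCP position; "tcp_rot": TCP orientation; "wrist_force": force on the tool from outside, world axes, zero at the start; "torque": the same for the moment, N m; "opening": finger opening in m; "grasp_force": force on a finger pad.
Only numpy, scipy, OpenCV 4.12 (cv2) and the standard library are available. Lean on these libraries where they do the work, as an engineer would, in place of code of your own. Each camera call takes 0.05 s, during which the arm holds its last target. There are 200 camera calls.

## Working session

There is one attempt and no reset: what is moved stays moved. The work goes in short steps, Python scripts to look and compute and a tool call to move; the robot and the scene stay as the last step left them, time stands still between calls to the robot, and variables do not carry over. Pictures are saved under pics/ and viewed, at most 14 in all, crops included, and the job is handed in when it is done.

Besides the shell and the picture viewer there is one more tool, called in YAML: its name, and indented under it one key for each argument. servo_tool: Moves the arm, as the interface text tells. Its arguments: {"type":"object","properties":{"moves":{"type":"array"},"force":{"type":"number"}},"required":["moves"]}

```bash
mkdir -p pics; ls; cat > h.py <<'E'
import numpy as np, cv2
from workcell import *
def toW(p,cam):
    c=calibration(cam); return np.array(c["R"]).T@(np.array(p)-np.array(c["t"]))
def cloud(cam,d):
    c=calibration(cam);K=np.array(c["camera_matrix"])
    v,u=np.mgrid[0:480,0:640]
    P=np.stack([(u-K[0,2])/K[0,0]*d,(v-K[1,2])/K[1,1]*d,d],-1)
    return (P-np.array(c["t"]))@np.array(c["R"])
def pix(X,cam):
    c=calibration(cam);x=np.array(c["camera_matrix"])@(np.array(c["R"])@X+np.array(c["t"]));return np.round(x[:2]/x[2])
E
python3 - <<'E'
from h import *
for n in("scene","top"):
    p,d=camera(n); cv2.imwrite(f"pics/{n}0.png",p[:,:,::-1]); np.save(f"{n}0.npy",d)
o=get_obs(); print(o, grasp_offset)
for n in "manifold_blue manifold_yellow brass_plate orange_ring black_coil green_coil red_cap jar".split():
    for r in mark_of(n,"top")[:4]:
        w=toW(r["xyz"],"top"); print(n,round(r["score"],2),w.round(3),pix(w,"top"),pix(w,"scene"))
E
```

```text
pics
{'time': 0.1, 'q': array([6.50882628e+01, 5.00791789e+00, 1.00399975e+01, 9.51014846e+01,
       5.32405842e-04, 9.00006321e+01]), 'qd': array([-0.02585297, -0.09381422,  0.08456337,  0.04032172, -0.06672375,
        0.04447309]), 'joint_efforts': array([-2.23903021e-04, -5.21557617e+01,  4.65655267e+01,  1.59612374e-02,
        6.00648627e-05, -8.72761234e-06]), 'ee_pos': array([0.2315793 , 0.49863368, 0.23066327]), 'tcp_rot': array([-1.79930595e+02, -5.31639753e-04,  1.55087630e+02]), 'wrist_force': array([ 0.28593343,  1.23301296, -0.75255247]), 'torque': array([-0.06817911,  0.00903606,  0.01713122]), 'grasp_force': 0.0, 'opening': 0.08534288792218526} 0.0187
manifold_blue 0.6 [ 0.614  0.166 -0.   ] [214. 200.] [406. 216.]
manifold_yellow 0.75 [ 0.624 -0.161  0.004] [396. 191.] [304. 364.]
brass_plate 0.76 [ 0.439  0.083 -0.001] [261. 296.] [299. 201.]
orange_ring 0.94 [ 0.413 -0.255 -0.001] [453. 308.] [152. 337.]
black_coil 0.82 [ 0.645  0.005 -0.   ] [304. 182.] [375. 290.]
green_coil 0.92 [ 0.428  0.263 -0.002] [157. 305.] [347. 142.]
red_cap 0.79 [ 0.509 -0.091  0.001] [359. 255.] [270. 290.]
red_cap 0.78 [ 0.43  -0.074  0.001] [351. 301.] [238. 258.]
red_cap 0.65 [ 0.435 -0.156  0.002] [397. 297.] [207. 295.]
jar 0.8 [0.527 0.004 0.001] [305. 246.] [314. 254.]
```

View pics/scene0.png

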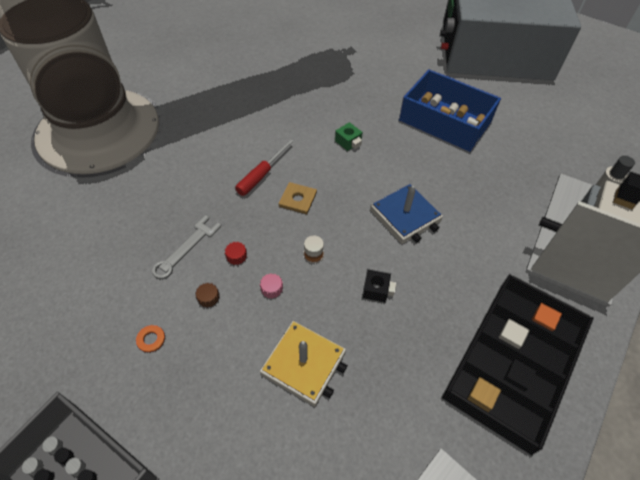

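View pics/top0.png

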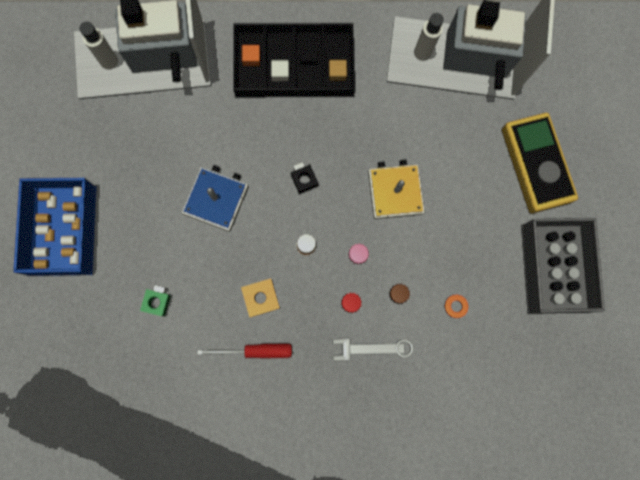

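The pictures show the blue manifold at top (214,197) with the yellow one at (397,190), the black coil at (304,179) and the green coil at (155,302). The plate is at (260,297), the ring at (456,306) and the white-lidded jar at (306,243).

Things that could be the red cap: red (351,302), pink (359,254), brown (400,293) and the screwdriver's red handle (268,351). I choose the red disc at (351,302). For the coil it is black (304,179) against green. I'll check both in a crop and measure precisely.

```bash
python3 - <<'E'
from h import *
p,d=camera("top"); C=cloud("top",d)
def fit(n,zlo,zhi,near=None,cam="top",C=C):
    for r in cut_out(n,cam)[:4]:
        m=r["mask"]&(d>0); P=C[m]; ok=(P[:,2]>zlo)&(P[:,2]<zhi); Q=P[ok]
        if len(Q)<10: print(n,"few",len(P),np.median(P,0)); continue
        (c,s,a)=cv2.minAreaRect((Q[:,:2]*1000).astype(np.float32))
        cc,rr=cv2.minEnclosingCircle((Q[:,:2]*1000).astype(np.float32))
        print(n,round(r["score"],2),len(Q),"rect",np.round(c,1),np.round(s,1),round(a,1),"circ",np.round(cc,1),round(rr,1),"mean",(Q.mean(0)*1000).round(1),"rgb",p[m].mean(0).round())
fit("brass_plate",.006,.015);fit("orange_ring",.004,.013);fit("black_coil",.024,.033);fit("red_cap",.016,.026)
fit("jar",.029,.04);fit("green_coil",.024,.033)
fit("manifold_blue",.016,.025);fit("manifold_blue",.05,.1)
q=C.reshape(-1,3);print(q[(abs(q[:,0]-.614)<.04)&(abs(q[:,1]-.166)<.04)&(q[:,2]>.035)].round(4))
b=cv2.resize(p[150:350,120:480],None,fx=2.2,fy=2.2,interpolation=cv2.INTER_CUBIC); cv2.imwrite("pics/crop1.png",b[:,:,::-1])
E
```

```text
brass_plate 0.79 841 rect [436.3  83.8] [54.2 54.2] 16.0 circ [436.2  84.2] 36.5 mean [436.2  84.    9.7] rgb [187. 155.  89.]
orange_ring 0.76 333 rect [ 415.9 -258.2] [40.3 40.8] 42.8 circ [ 416.1 -257.8] 20.9 mean [ 415.8 -257.7    7.6] rgb [177. 108.  64.]
black_coil 0.73 361 rect [648.7   5.8] [47.2 38.5] 21.3 circ [646.3   5.4] 26.3 mean [644.7   4.5  28.2] rgb [50. 50. 48.]
red_cap 0.73 298 rect [510.1 -88.3] [33.4 33.3] 74.8 circ [509.6 -88.5] 17.6 mean [509.5 -88.3  20.5] rgb [180. 127. 142.]
red_cap 0.72 298 rect [ 439.2 -157.6] [32.7 33.2] 75.5 circ [ 438.9 -157.6] 17.3 mean [ 438.9 -157.4   20.5] rgb [106.  76.  55.]
red_cap 0.57 308 rect [425.  -73.5] [33.2 34.2] 77.0 circ [424.6 -73.3] 17.5 mean [424.9 -73.4  20.4] rgb [161.  60.  55.]
jar 0.79 255 rect [526.4   2.8] [30.1 31. ] 1.6 circ [526.6   3. ] 16.1 mean [526.6   2.8  33.8] rgb [174. 175. 169.]
green_coil 0.72 398 rect [433.4 260.7] [39.6 45.5] 74.9 circ [430.4 260.5] 26.2 mean [430.  261.5  27.8] rgb [ 84. 131.  92.]
manifold_blue 0.65 2295 rect [616.8 160. ] [ 89.7 101.7] 68.0 circ [611.5 161.6] 61.1 mean [611.
[... 1263 characters left out ...]
45]
 [0.6057 0.1631 0.0672]
 [0.606  0.1616 0.0659]
 [0.6056 0.1597 0.0675]
 [0.6074 0.1591 0.0602]
 [0.6093 0.1584 0.0525]
 [0.6107 0.1576 0.0467]
 [0.6122 0.1567 0.0406]
 [0.6077 0.1669 0.0523]
 [0.6062 0.1644 0.0581]
 [0.6058 0.1624 0.06  ]
 [0.6059 0.1608 0.0594]
 [0.6069 0.1598 0.0551]
 [0.6078 0.1586 0.0514]
 [0.6091 0.1576 0.0459]
 [0.611  0.157  0.0382]
 [0.6066 0.1657 0.0494]
 [0.6071 0.1642 0.0474]
 [0.6063 0.1621 0.0504]
 [0.6063 0.1604 0.0502]
 [0.607  0.1591 0.0476]
 [0.6088 0.1585 0.04  ]
 [0.6096 0.1572 0.0366]
 [0.6069 0.1652 0.0406]
 [0.6062 0.1631 0.0434]
 [0.6062 0.1614 0.0435]
 [0.6069 0.1601 0.0407]
 [0.6079 0.159  0.0363]
 [0.6062 0.1641 0.0362]
 [0.6062 0.1607 0.0359]]
```

View pics/crop1.png

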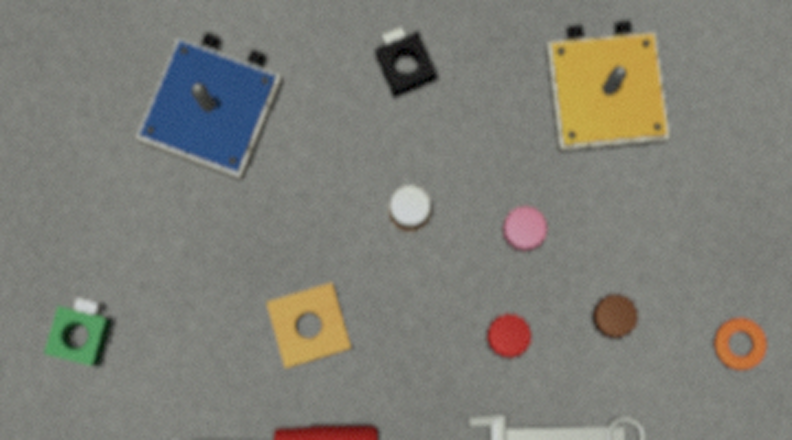

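The crop confirms the red cap at (509,335) in crop pixels and the black coil at (406,64), with its socket up and to the left. Sizes fit what was given: plate 54 mm, ring about 41 mm, cap about 33 mm, and the stem at about (0.612, 0.1625). The plate is first.

servo_tool:
  moves:
    - [[0,0,8.18],[0,0,0.015],90]
    - [[0,0,8.18],[0,0,0.015],90]
    - [[0,0,8.18],[0,0,0.015],90]
    - [[0,0,8.18],[0,0,0.015],90]
    - [[0,0,8.18],[0,0,0.015],90]
    - [[0,0,8.18],[0,0,0.015],90]
    - [[0,0,0],[-0.045,0.008,0],90]
    - [[0,0,0],[-0.045,0.008,0],90]
    - [[0,0,0],[-0.045,0.008,0],90]
    - [[0,0,0],[-0.045,0.008,0],90]
    - [[0,0,0],[-0.045,0.008,0],90]
    - [[0,0,0],[-0.045,0.008,0],90]
  force: 40

```text
time: 2.15
ee_pos: [0.3527, 0.2509, 0.1415]
tcp_rot: [180.0, -0.0, 106.0]
wrist_force: [0.1, -0.4, 0.7]
opening: 0.0768
grasp_force: 0.0
```

```bash
cat > go.py <<'E'
import sys
from h import *
def go(x,y,z):
    o=get_obs(); r=np.radians(o["tcp_rot"][2]); d=np.array([x,y,z])-o["ee_pos"]
    ex=np.array([np.cos(r),np.sin(r)]); ey=np.array([np.sin(r),-np.cos(r)])
    print("t",round(o["time"],2),"pos",o["ee_pos"].round(4),"rot",o["tcp_rot"].round(2),"q6",o["q"][5].round(0),"open",round(o["opening"],4),"gf",o["grasp_force"],"F",o["wrist_force"].round(1))
    print("shift mm",round(ex@d[:2]*1000,1),round(ey@d[:2]*1000,1),round(-d[2]*1000,1))
go(*map(float,sys.argv[1:4]))
E
python3 go.py .4362 .084 .06
```

```text
t 2.15 pos [0.3527 0.2509 0.1415] rot [ 1.7996e+02 -1.0000e-02  1.0603e+02] q6 109.0 open 0.0768 gf 0.0 F [ 0.1 -0.4  0.7]
shift mm -183.5 34.2 81.5
```

servo_tool:
  moves:
    - [[0,0,0],[-0.037,0.007,0.01],90]
    - [[0,0,0],[-0.037,0.007,0.01],90]
    - [[0,0,0],[-0.037,0.007,0.01],90]
    - [[0,0,0],[-0.037,0.007,0.01],90]
    - [[0,0,0],[-0.0355,0.006,0.01],90]
    - [[0,0,0],[0,0,0.03],90]
    - [[0,0,0],[0,0,0.02],90]
    - [[0,0,0],[0,0,0],90]

```text
time: 2.95
ee_pos: [0.4339, 0.0848, 0.0388]
tcp_rot: [-179.8, -0.0, 106.0]
wrist_force: [0.2, -0.1, 0.6]
opening: 0.0768
grasp_force: 0.0
```

```bash
python3 go.py .4362 .084 -.001;python3 -c "
from h import *
p,d=camera('scene');cv2.imwrite('pics/s2.png',cv2.resize(p[120:280,200:400],None,fx=3,fy=3)[:,:,::-1])"
```

```text
t 2.95 pos [0.4339 0.0848 0.0388] rot [-1.7975e+02 -2.0000e-02  1.0596e+02] q6 85.0 open 0.0768 gf 0.0 F [ 0.2 -0.1  0.6]
shift mm -1.4 2.0 39.8
```

View pics/s2.png

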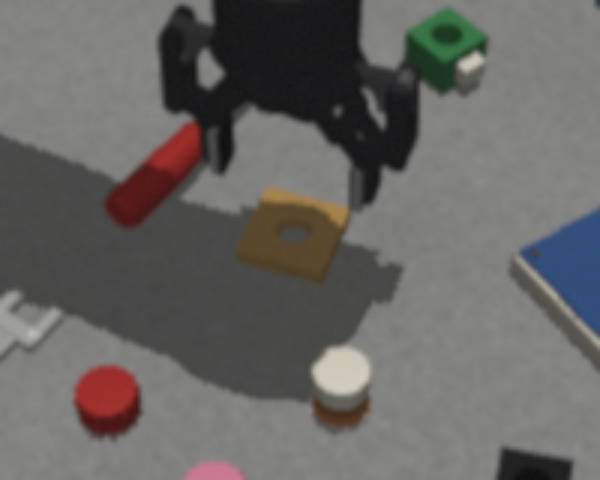

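The gripper straddles the plate at crop (292,232), with the fingers at (218,160) and (365,195) clear of the screwdriver.

servo_tool:
  moves:
    - [[0,0,0],[-0.0014,0.002,0.02],90]
    - [[0,0,0],[0,0,0.015],90]
    - [[0,0,0],[0,0,0.0045],90]
    - [[0,0,0],[0,0,0],55]
    - [[0,0,0],[0,0,0],30]
    - [[0,0,0],[0,0,0],30]
    - [[0,0,0],[0,0,0],30]
    - [[0,0,0],[0,0,0],30]
  force: 50

```text
time: 3.8
ee_pos: [0.4386, 0.085, 0.0036]
tcp_rot: [179.9, -0.0, 106.0]
wrist_force: [-2.5, 0.2, 6.1]
opening: 0.0515
grasp_force: 51.3
```

```bash
python3 go.py .4362 .084 -.001
```

```text
t 3.8 pos [0.4386 0.085  0.0036] rot [179.88  -0.   106.02] q6 85.0 open 0.0515 gf 51.3490229845047 F [-2.5  0.2  6.1]
shift mm -0.3 -2.6 4.6
```

servo_tool:
  moves:
    - [[0,0,0],[0,0,-0.01],30]
    - [[0,0,0],[0,0,-0.02],30]
    - [[0,0,0],[0,0,-0.03],30]
    - [[0,0,0],[0,0,-0.03],30]
    - [[0,0,0],[0,0,-0.03],30]
    - [[0,0,0],[0,0,0],30]
    - [[0,0,0],[0,0,0],30]

```text
time: 4.5
ee_pos: [0.4384, 0.0848, 0.123]
tcp_rot: [179.9, 0.0, 106.0]
wrist_force: [-0.4, -0.3, -1.9]
opening: 0.0517
grasp_force: 52.5
```

```bash
python3 go.py .612 .1625 .120;python3 -c "
from h import *
p,d=camera('scene');cv2.imwrite('pics/s3.png',cv2.resize(p[60:260,180:430],None,fx=3,fy=3)[:,:,::-1])"
```

```text
t 4.5 pos [0.4384 0.0848 0.123 ] rot [1.7988e+02 1.0000e-02 1.0601e+02] q6 85.0 open 0.0517 gf 52.53013730049133 F [-0.4 -0.3 -1.9]
shift mm 26.8 188.3 3.0
```

View pics/s3.png

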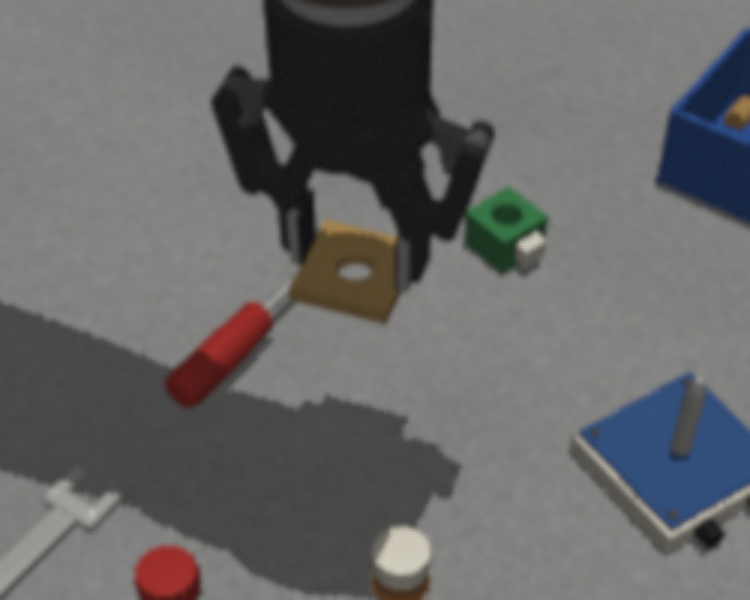

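The plate is held level at crop (350,272). I'll measure its hole and the stem in the same camera to find the in-hand offset.

```bash
cat > inh.py <<'E'
import sys
from h import *
# hold-in-hand measure: cut_out of the part nearest the TCP, expressed relative to TCP
n=sys.argv[1]; p,d=camera("scene"); C=cloud("scene",d); o=get_obs(); T=o["ee_pos"]
for r in cut_out(n,"scene"):
    Q=C[r["mask"]&(d>0)]; 
    if np.linalg.norm(np.median(Q,0)-T)>.07: continue
    z=np.percentile(Q[:,2],[5,50,80,97]); top=Q[Q[:,2]>z[3]-.006]
    c,s,a=cv2.minAreaRect((top[:,:2]*1000).astype(np.float32))
    print(n,round(r["score"],2),len(Q),"z",z.round(4),"rect",np.round(c,1),np.round(s,1),round(a,1),"mean",top.mean(0).round(4),"tcp",T.round(4))
c=C.reshape(-1,3); S=c[(abs(c[:,0]-.612)<.012)&(abs(c[:,1]-.1625)<.012)&(c[:,2]>.03)&(c[:,2]<.085)]
print("stem",len(S)); 
for lo,hi in((.03,.05),(.05,.068),(.07,.085)):
    s=S[(S[:,2]>lo)&(S[:,2]<hi)]
    if len(s): print(s.mean(0).round(4),s.min(0).round(4),s.max(0).round(4))
E
python3 inh.py brass_plate; python3 -c "
from h import *
print(-np.array(calibration('scene')['R']).T@np.array(calibration('scene')['t']))"
```

```text
brass_plate 0.96 816 z [0.1225 0.1293 0.1301 0.1311] rect [439.1  84.1] [53.8 56.8] 15.5 mean [0.438  0.08   0.1293] tcp [0.4375 0.0847 0.1212]
stem 149
[0.6131 0.1592 0.0406] [0.6068 0.1567 0.03  ] [0.6177 0.165  0.0499]
[0.6129 0.1594 0.059 ] [0.6058 0.1559 0.0507] [0.6175 0.1649 0.0678]
[0.6126 0.161  0.0749] [0.6067 0.1567 0.0701] [0.6168 0.1652 0.0816]
[ 0.77229455 -0.36082462  0.67232769]
```

servo_tool:
  moves:
    - [[0,0,0],[0.0055,0.0376,0],30]
    - [[0,0,0],[0.0055,0.0376,0],30]
    - [[0,0,0],[0.0055,0.0376,0],30]
    - [[0,0,0],[0.0055,0.0376,0],30]
    - [[0,0,0],[0.0055,0.0376,0],30]
    - [[0,0,0],[0,0,0.01],30]
    - [[0,0,0],[0,0,0.01],30]
    - [[0,0,0],[0,0,0],30]
    - [[0,0,0],[0,0,0],30]

```text
time: 5.55
ee_pos: [0.6099, 0.1625, 0.1018]
tcp_rot: [-180.0, 0.0, 106.0]
wrist_force: [-0.8, 0.8, -0.4]
opening: 0.0514
grasp_force: 52.8
```

```bash
python3 go.py .611 .1632 .022; python3 inh.py brass_plate;python3 go.py .611 .1632 .022
```

```text
t 5.55 pos [0.6099 0.1625 0.1018] rot [-179.96    0.    105.99] q6 89.0 open 0.0514 gf 52.830108404159546 F [-0.8  0.8 -0.4]
shift mm 0.4 1.3 79.8
brass_plate 0.9 884 z [0.1029 0.1092 0.1102 0.1112] rect [610.8 162. ] [53.5 57.4] 15.0 mean [0.6112 0.1598 0.1093] tcp [0.6103 0.1626 0.1025]
stem 126
[0.6131 0.159  0.0398] [0.6065 0.1554 0.0301] [0.6177 0.1646 0.0496]
[0.6129 0.1592 0.0588] [0.6063 0.1558 0.05  ] [0.6175 0.1654 0.0672]
[0.6133 0.1591 0.0717] [0.6097 0.1574 0.0703] [0.617  0.1624 0.0747]
t 5.65 pos [0.6106 0.1627 0.1028] rot [179.93   0.   105.99] q6 89.0 open 0.0518 gf 52.828999757766724 F [ 0.3 -0.5 -1. ]
shift mm 0.4 0.5 80.8
```

servo_tool:
  moves:
    - [[0,0,0],[0.0005,0.001,0.01],30]
    - [[0,0,0],[0,0,0.01],30]
    - [[0,0,0],[0,0,0.01],30]
    - [[0,0,0],[0,0,0.01],30]
    - [[0,0,0],[0,0,0.01],30]
    - [[0,0,0],[0,0,0.01],30]
    - [[0,0,0],[0,0,0.01],30]
    - [[0,0,0],[0,0,0.005],30]
    - [[0,0,0],[0,0,0],30]

```text
time: 6.55
ee_pos: [0.6113, 0.1636, 0.0257]
tcp_rot: [-179.9, 0.0, 106.0]
wrist_force: [0.6, 0.0, -1.4]
opening: 0.0515
grasp_force: 52.8
```

```bash
python3 inh.py brass_plate;python3 go.py .611 .1632 .022
```

```text
brass_plate 0.57 678 z [0.0274 0.0332 0.0344 0.0356] rect [611.7 162.4] [53.  54.9] 16.0 mean [0.6131 0.1582 0.0334] tcp [0.6117 0.1637 0.0265]
stem 216
[0.6134 0.1599 0.0365] [0.6006 0.1506 0.0302] [0.624  0.1744 0.0497]
[0.6128 0.1589 0.0592] [0.6065 0.1562 0.0507] [0.6179 0.1643 0.0679]
[0.6123 0.1607 0.0751] [0.6068 0.1561 0.0703] [0.6164 0.1653 0.0809]
t 6.65 pos [0.6119 0.1638 0.027 ] rot [179.99   0.   106.01] q6 89.0 open 0.0517 gf 52.82182574272156 F [ 0.2  0.2 -1. ]
shift mm -0.3 -1.1 5.0
```

servo_tool:
  moves:
    - [[0,0,0],[0,0,0.002],30]
    - [[0,0,0],[0,0,0.002],30]
    - [[0,0,0],[0,0,0.001],30]
    - [[0,0,0],[0,0,0],30]

```text
time: 7.05
ee_pos: [0.6122, 0.1639, 0.0236]
tcp_rot: [179.9, 0.0, 106.0]
wrist_force: [-4.8, -1.5, 9.0]
opening: 0.0515
grasp_force: 54.3
```

servo_tool:
  moves:
    - [[0,0,0],[0,0,0],70]
    - [[0,0,0],[0,0,0],80]
    - [[0,0,0],[0,0,0],80]
    - [[0,0,0],[0,0,-0.02],80]
    - [[0,0,0],[0,0,-0.03],80]
    - [[0,0,0],[0,0,-0.04],80]
    - [[0,0,0],[-0.02,0,-0.03],80]
    - [[0,0,0],[-0.04,0,0],80]
    - [[0,0,0],[-0.045,0,0],80]
    - [[0,0,0],[-0.045,0,0],80]
    - [[0,0,0],[-0.045,0,0],80]
    - [[0,0,0],[-0.045,0,0],80]

```text
time: 8.25
ee_pos: [0.6783, -0.0687, 0.1417]
tcp_rot: [180.0, 0.0, 106.0]
wrist_force: [0.6, 1.8, -0.0]
opening: 0.0685
grasp_force: 0.0
```

```bash
python3 inh.py x 2>/dev/null; python3 - <<'E'
from h import *
p,d=camera("scene");C=cloud("scene",d)
for r in cut_out("brass_plate","scene"):
    Q=C[r["mask"]&(d>0)];t=Q[(Q[:,2]>.024)&(Q[:,2]<.036)]
    A=np.c_[t[:,:2]-t[:,:2].mean(0),np.ones(len(t))];print(r["score"],len(t),np.median(t,0).round(4),"plane",np.linalg.lstsq(A,t[:,2],rcond=None)[0].round(4))
    print(cv2.minAreaRect((t[:,:2]*1000).astype(np.float32)))
E
python3 go.py .4159 -.258 .06
```

```text
t 8.4 pos [ 0.6782 -0.0698  0.141 ] rot [-1.7996e+02 -1.0000e-02  1.0579e+02] q6 68.0 open 0.0684 gf 0.0 F [-0.3  0.  -0.7]
shift mm -109.7 -303.6 81.0
```

servo_tool:
  moves:
    - [[0,0,0],[-0.0157,-0.0434,0],80]
    - [[0,0,0],[-0.0157,-0.0434,0],80]
    - [[0,0,0],[-0.0157,-0.0434,0],80]
    - [[0,0,0],[-0.0157,-0.0434,0],80]
    - [[0,0,0],[-0.0157,-0.0434,0],80]
    - [[0,0,0],[-0.0157,-0.0434,0],80]
    - [[0,0,0],[-0.0157,-0.0434,0.02],80]
    - [[0,0,0],[0,0,0.04],80]
    - [[0,0,0],[0,0,0.03],80]
    - [[0,0,0],[0,0,0.01],80]
    - [[0,0,0],[0,0,0],80]

```text
time: 9.5
ee_pos: [0.416, -0.2551, 0.041]
tcp_rot: [-179.9, -0.1, 106.1]
wrist_force: [0.1, 0.4, 0.9]
opening: 0.0683
grasp_force: 0.0
```

```bash
python3 go.py .4159 -.258 -.001; python3 - <<'E'
from h import *
p,d=camera("scene");C=cloud("scene",d)
q=C.reshape(-1,3)
t=q[(abs(q[:,0]-.612)<.025)&(abs(q[:,1]-.1625)<.025)&(q[:,2]<.036)&(q[:,2]>.015)]
A=np.c_[t[:,:2]-t[:,:2].mean(0),np.ones(len(t))];print(len(t),"plane",np.linalg.lstsq(A,t[:,2],rcond=None)[0].round(4),t[:,2].std())
cv2.imwrite('pics/s4.png',np.hstack([cv2.resize(p[150:270,340:480],None,fx=2.7,fy=2.7),cv2.resize(p[240:360,80:220],None,fx=2.7,fy=2.7)])[:,:,::-1])
E
```

```text
t 9.5 pos [ 0.416  -0.2551  0.041 ] rot [-1.7992e+02 -1.0000e-01  1.0606e+02] q6 42.0 open 0.0683 gf 0.0 F [0.1 0.4 0.9]
shift mm -2.7 -0.9 42.0
618 plane [-0.0272  0.0433  0.0305] 0.00317414181236034
```

View pics/s4.png

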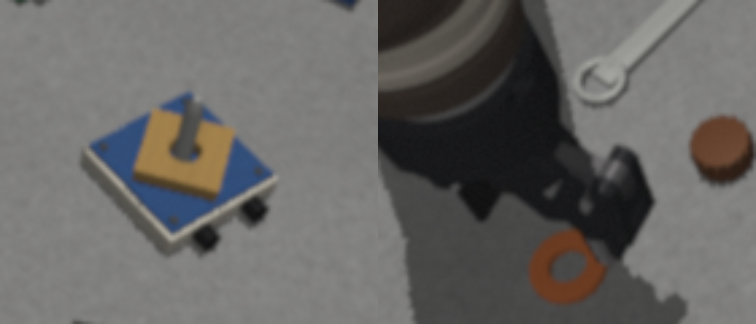

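The plate sits flat on the manifold at crop (185,150) with the stem through its hole. The ring is under the gripper at (567,265).

servo_tool:
  moves:
    - [[0,0,0],[-0.0027,-0.0005,0.02],80]
    - [[0,0,0],[0,0,0.014],80]
    - [[0,0,0],[0,0,0.004],80]
    - [[0,0,0],[0,0,0],50]
    - [[0,0,0],[0,0,0],25]
    - [[0,0,0],[0,0,0],25]
    - [[0,0,0],[0,0,0],25]
    - [[0,0,0],[0,0,0],25]
  force: 40

```text
time: 10.35
ee_pos: [0.4173, -0.2591, 0.0053]
tcp_rot: [179.9, 0.1, 106.0]
wrist_force: [-1.0, 1.9, 6.1]
opening: 0.0378
grasp_force: 39.7
```

servo_tool:
  moves:
    - [[0,0,0],[0,0,-0.01],25]
    - [[0,0,0],[0,0,-0.02],25]
    - [[0,0,0],[0,0,-0.03],25]
    - [[0,0,0],[0,0,-0.03],25]
    - [[0,0,0],[0,0,-0.025],25]
    - [[0,0,0],[0,0,0],25]
    - [[0,0,0],[0,0,0],25]

```text
time: 11.05
ee_pos: [0.4171, -0.2592, 0.1198]
tcp_rot: [179.9, 0.1, 106.0]
wrist_force: [-0.1, 0.4, -0.1]
opening: 0.0376
grasp_force: 40.1
```

```bash
python3 inh.py orange_ring; python3 go.py .612 .1625 .12;python3 -c "
from h import *
p,d=camera('scene');cv2.imwrite('pics/s5.png',cv2.resize(p[180:380,60:260],None,fx=3,fy=3)[:,:,::-1])"
```

```text
orange_ring 0.76 359 z [0.0027 0.1229 0.124  0.1249] rect [ 420.6 -269.5] [20.  48.9] 76.7 mean [ 0.4176 -0.2684  0.1236] tcp [ 0.4167 -0.2589  0.1188]
stem 209
[0.6119 0.16   0.0356] [0.6001 0.1505 0.0302] [0.6238 0.174  0.0497]
[0.613  0.1592 0.0585] [0.606  0.1561 0.0502] [0.6177 0.1639 0.0678]
[0.6121 0.1612 0.0746] [0.6067 0.157  0.0707] [0.6171 0.1665 0.0809]
t 11.15 pos [ 0.4164 -0.2587  0.1182] rot [-1.7996e+02 -5.0000e-02  1.0601e+02] q6 42.0 open 0.0375 gf 40.10311029560398 F [-0.9  0.2 -0. ]
shift mm 350.9 304.2 -1.8
```

View pics/s5.png

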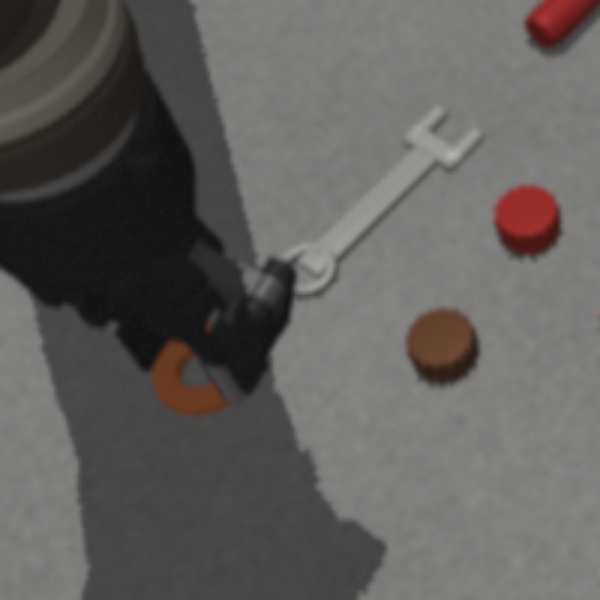

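The ring is held flat at crop (195,378).

servo_tool:
  moves:
    - [[0,0,0],[0.0319,0.0276,0],25]
    - [[0,0,0],[0.0319,0.0276,0],25]
    - [[0,0,0],[0.0319,0.0276,0],25]
    - [[0,0,0],[0.0319,0.0276,0],25]
    - [[0,0,0],[0.0319,0.0276,0],25]
    - [[0,0,0],[0.0319,0.0276,0],25]
    - [[0,0,0],[0.0319,0.0276,0],25]
    - [[0,0,0],[0.0319,0.0276,0],25]
    - [[0,0,0],[0.0319,0.0276,0],25]
    - [[0,0,0],[0.0319,0.0276,0],25]
    - [[0,0,0],[0.0319,0.0276,0],25]
    - [[0,0,0],[0,0,0.01],25]

```text
time: 12.4
ee_pos: [0.613, 0.1663, 0.1078]
tcp_rot: [180.0, -0.0, 106.2]
wrist_force: [-0.4, -0.2, 0.1]
opening: 0.0376
grasp_force: 40.2
```

servo_tool:
  moves:
    - [[0,0,0],[0,0,0],25]
    - [[0,0,0],[0,0,0],25]

```text
time: 12.6
ee_pos: [0.611, 0.1613, 0.108]
tcp_rot: [-179.9, 0.0, 106.0]
wrist_force: [-0.7, -0.2, -0.1]
opening: 0.0375
grasp_force: 40.2
```

```bash
python3 go.py .612 .1625 .12; python3 inh.py orange_ring; python3 - <<'E'
from h import *
p,d=camera("scene");C=cloud("scene",d)
T=get_obs()["ee_pos"]
hsv=cv2.cvtColor(p,cv2.COLOR_RGB2HSV)
m=(hsv[...,0]<18)&(hsv[...,1]>110)&(np.linalg.norm(C-T,axis=-1)<.05)&(C[...,2]>T[2]-.004)
Q=C[m];t=Q[Q[:,2]>np.percentile(Q[:,2],90)-.003]
# fit circle R=21 (outer pts) : minimise over centre so points lie in 10<r<21
from scipy.optimize import minimize
f=lambda c:np.sum(np.clip(np.hypot(*(t[:,:2]-c).T)-.0205,0,1)**2+np.clip(.0105-np.hypot(*(t[:,:2]-c).T),0,1)**2)
print(len(t),minimize(f,T[:2],method="Nelder-Mead",options=dict(xatol=1e-5,fatol=1e-12)).x,t[:,2].mean())
cv2.imwrite('pics/s6.png',cv2.resize(p[100:260,330:490],None,fx=3,fy=3)[:,:,::-1])
E
python3 go.py .612 .1625 .12
```

```text
t 12.6 pos [0.611  0.1613 0.108 ] rot [-1.7987e+02  1.0000e-02  1.0598e+02] q6 89.0 open 0.0375 gf 40.163465762743726 F [-0.7 -0.2 -0.1]
shift mm 0.9 1.3 -12.0
orange_ring 0.76 405 z [0.1049 0.1115 0.1125 0.1139] rect [611.2 161. ] [38.2 41.1] 17.1 mean [0.6114 0.1605 0.1116] tcp [0.6113 0.161  0.1087]
stem 205
[0.6124 0.1598 0.0357] [0.6001 0.1505 0.0301] [0.6238 0.1744 0.0499]
[0.6131 0.1594 0.0586] [0.6061 0.1567 0.05  ] [0.6174 0.1647 0.0678]
[0.6127 0.1611 0.0747] [0.6081 0.1581 0.07  ] [0.6171 0.1659 0.0807]
256 [0.61277586 0.15941628] 0.11348954179586627
t 12.75 pos [0.6117 0.161  0.1094] rot [1.7997e+02 1.0000e-02 1.0593e+02] q6 89.0 open 0.0378 gf 40.1632218650775 F [ 0.6 -0.9  0.5]
shift mm 1.4 0.7 -10.6
```

View pics/s6.png

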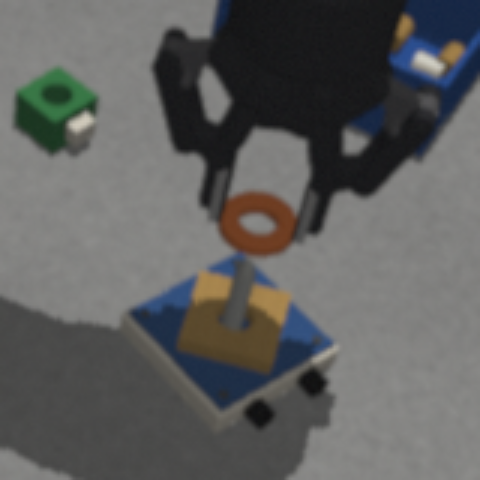

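The ring is level over the stem at crop (258,222). It needs about 2 mm in y before lowering.

servo_tool:
  moves:
    - [[0,0,0],[0.002,0.0006,0.01],25]
    - [[0,0,0],[0,0,0.01],25]
    - [[0,0,0],[0,0,0.01],25]
    - [[0,0,0],[0,0,0.01],25]
    - [[0,0,0],[0,0,0.01],25]
    - [[0,0,0],[0,0,0.01],25]
    - [[0,0,0],[0,0,0.008],25]
    - [[0,0,0],[0,0,0.002],25]
    - [[0,0,0],[0,0,0],25]

```text
time: 13.65
ee_pos: [0.6117, 0.1642, 0.0385]
tcp_rot: [-180.0, 0.0, 106.0]
wrist_force: [-0.0, 0.0, 0.2]
opening: 0.0377
grasp_force: 40.2
```

servo_tool:
  moves:
    - [[0,0,0],[0,0,0.002],25]
    - [[0,0,0],[0,0,0.001],25]
    - [[0,0,0],[0,0,0],25]

```text
time: 13.95
ee_pos: [0.6119, 0.1642, 0.0361]
tcp_rot: [180.0, 0.0, 106.0]
wrist_force: [-0.0, 0.3, -0.2]
opening: 0.0375
grasp_force: 40.2
```

```bash
python3 inh.py orange_ring;python3 go.py .611 .1632 .022
```

```text
orange_ring 0.81 260 z [0.0344 0.0394 0.0405 0.0418] rect [612.9 162.9] [37.  36.2] 14.2 mean [0.614  0.1599 0.0396] tcp [0.6119 0.1642 0.0361]
stem 215
[0.6127 0.1605 0.0401] [0.6001 0.1509 0.0308] [0.624  0.1745 0.0487]
[0.6128 0.1593 0.059 ] [0.606  0.1555 0.0501] [0.6175 0.1654 0.068 ]
[0.6121 0.1611 0.075 ] [0.607  0.1585 0.0704] [0.6168 0.1657 0.0803]
t 14.05 pos [0.6119 0.1642 0.0361] rot [179.98   0.   106.01] q6 89.0 open 0.0378 gf 40.16377876047045 F [ 0.1  0.1 -0.1]
shift mm -0.7 -1.2 14.1
```

servo_tool:
  moves:
    - [[0,0,0],[0,0,0.001],25]
    - [[0,0,0],[0,0,0.001],25]
    - [[0,0,0],[0,0,0.001],25]
    - [[0,0,0],[0,0,0],25]

```text
time: 14.45
ee_pos: [0.6121, 0.1642, 0.0352]
tcp_rot: [179.9, 0.0, 106.0]
wrist_force: [-5.6, -2.2, 15.5]
opening: 0.0375
grasp_force: 44.0
```

servo_tool:
  moves:
    - [[0,0,0],[0,0,0],50]
    - [[0,0,0],[0,0,0],70]
    - [[0,0,0],[0,0,0],75]
    - [[0,0,0],[0,0,-0.01],75]
    - [[0,0,0],[0,0,-0.03],75]
    - [[0,0,0],[0,0,-0.04],75]
    - [[0,0,0],[0,0,-0.03],75]
    - [[0,0,0],[-0.04,0,0],75]
    - [[0,0,0],[-0.04,0,0],75]
    - [[0,0,0],[-0.04,0,0],75]

```text
time: 15.45
ee_pos: [0.6454, 0.0478, 0.144]
tcp_rot: [179.9, 0.0, 106.1]
wrist_force: [1.0, 0.8, -0.9]
opening: 0.064
grasp_force: 0.0
```

servo_tool:
  moves:
    - [[0,0,-7.94],[0,0,0],75]
    - [[0,0,-7.94],[0,0,0],75]
    - [[0,0,-7.94],[0,0,0],75]
    - [[0,0,-7.94],[0,0,0],75]
    - [[0,0,-7.94],[0,0,0],75]
    - [[0,0,-7.94],[0,0,0],75]
    - [[0,0,-7.94],[0,0,0],75]
    - [[0,0,-7.94],[0,0,0],75]
    - [[0,0,-7.94],[0,0,0],75]
    - [[0,0,-7.94],[0,0,0],75]
    - [[0,0,-7.94],[0,0,0],75]
    - [[0,0,-7.94],[0,0,0],75]

```text
time: 16.65
ee_pos: [0.645, 0.0488, 0.1435]
tcp_rot: [-180.0, 0.0, -158.4]
wrist_force: [0.5, -0.6, -0.1]
opening: 0.0638
grasp_force: 0.0
```

```bash
python3 - <<'E'
from h import *
p0=cv2.imread("pics/top0.png")[:,:,::-1];d=np.load("top0.npy");C=cloud("top",d)
m=(p0.max(-1)<75)&(np.hypot(C[...,0]-.645,C[...,1]-.005)<.04)&(C[...,2]>.022)
Q=C[m];print("top coil",len(Q),cv2.minAreaRect((Q[:,:2]*1000).astype(np.float32)))
p,d=camera("scene");C=cloud("scene",d)
m=(p.max(-1)<90)&(np.hypot(C[...,0]-.645,C[...,1]-.005)<.04)&(abs(C[...,2]-.028)<.004)
Q=C[m];print("scene coil",len(Q),cv2.minAreaRect((Q[:,:2]*1000).astype(np.float32)))
cv2.imwrite('pics/s7.png',np.hstack([cv2.resize(p[150:270,340:480],None,fx=2.7,fy=2.7),cv2.resize(p[240:340,320:440],None,fx=3.24,fy=3.24)])[:,:,::-1])
E
python3 go.py .645 .0045 .06
```

```text
top coil 364 ((644.677978515625, 4.115163803100586), (38.962730407714844, 38.357994079589844), 22.102399826049805)
scene coil 476 ((645.0181884765625, 4.367515563964844), (37.78561782836914, 39.37554931640625), 22.475828170776367)
t 16.7 pos [0.645  0.0489 0.1435] rot [-1.7999e+02  1.0000e-02 -1.5791e+02] q6 -18.0 open 0.0644 gf 0.0 F [ 0.7  0.8 -0.4]
shift mm 16.7 -41.1 83.5
```

View pics/s7.png

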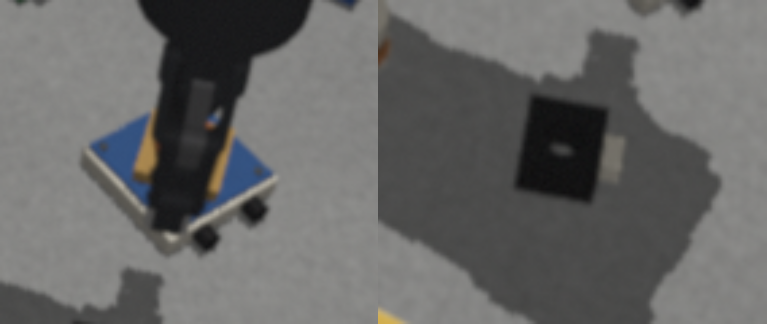

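The black coil is at right-hand crop (562,150), with its socket to the right. Both cameras agree on (0.6448, 0.0043) at a yaw of about 22°. The gripper hides the ring for now.

servo_tool:
  moves:
    - [[0,0,0],[0.0083,-0.0205,0.01],75]
    - [[0,0,0],[0.0083,-0.0205,0.02],75]
    - [[0,0,0],[0,0,0.04],75]
    - [[0,0,0],[0,0,0.013],75]
    - [[0,0,0],[0,0,0],75]
    - [[0,0,0],[0,0,0],75]

```text
time: 17.3
ee_pos: [0.6448, 0.005, 0.0614]
tcp_rot: [-180.0, 0.1, -158.7]
wrist_force: [1.0, -0.2, -0.4]
opening: 0.0641
grasp_force: 0.0
```

```bash
python3 go.py .6448 .0043 .007; python3 - <<'E'
from h import *
p,d=camera("scene");C=cloud("scene",d);hsv=cv2.cvtColor(p,cv2.COLOR_RGB2HSV)
m=(np.hypot(C[...,0]-.612,C[...,1]-.1625)<.024)&(C[...,2]>.032)&(C[...,2]<.045)&(hsv[...,1]>100)
t=C[m];A=np.c_[t[:,:2]-t[:,:2].mean(0),np.ones(len(t))];print(len(t),"ring plane",np.linalg.lstsq(A,t[:,2],rcond=None)[0].round(4));print(cv2.minAreaRect((t[:,:2]*1000).astype(np.float32)))
E
```

```text
t 17.3 pos [0.6448 0.005  0.0614] rot [-1.7998e+02  5.0000e-02 -1.5873e+02] q6 -21.0 open 0.0641 gf 0.0 F [ 1.  -0.2 -0.4]
shift mm 0.3 -0.7 54.4
0 ring plane [0. 0. 0.]
((0.0, 0.0), (0.0, 0.0), 0.0)<stdin>:4: RuntimeWarning: Mean of empty slice.
  ret = um.true_divide(
```

servo_tool:
  moves:
    - [[0,0,-0.9],[0.0003,-0.0006,0.02],75]
    - [[0,0,0],[0,0,0.02],75]
    - [[0,0,0],[0,0,0.014],75]
    - [[0,0,0],[0,0,0],75]
    - [[0,0,0],[0,0,0],45]
    - [[0,0,0],[0,0,0],20]
    - [[0,0,0],[0,0,0],20]
    - [[0,0,0],[0,0,0],20]
    - [[0,0,0],[0,0,0],20]
  force: 40

```text
time: 18.25
ee_pos: [0.6453, 0.004, 0.0076]
tcp_rot: [-180.0, 0.1, -157.8]
wrist_force: [0.1, 1.3, 6.1]
opening: 0.0373
grasp_force: 42.0
```

servo_tool:
  moves:
    - [[0,0,0],[0,0,-0.01],20]
    - [[0,0,0],[0,0,-0.02],20]
    - [[0,0,0],[0,0,-0.03],20]
    - [[0,0,0],[0,0,-0.03],20]
    - [[0,0,0],[0,0,-0.03],20]
    - [[0,0,0],[0,0,-0.01],20]
    - [[0,0,0],[-0.03,0,0],20]
    - [[0,0,0],[-0.04,0,0],20]
    - [[0,0,0],[0,0,0],20]
    - [[0,0,0],[0,0,0],20]

```text
time: 19.25
ee_pos: [0.7089, 0.0306, 0.1335]
tcp_rot: [179.9, -0.2, -157.8]
wrist_force: [0.6, -0.1, -0.2]
opening: 0.0371
grasp_force: 41.1
```

```bash
python3 - <<'E'
from h import *
p,d=camera("scene");C=cloud("scene",d);hsv=cv2.cvtColor(p,cv2.COLOR_RGB2HSV)
m=(np.hypot(C[...,0]-.612,C[...,1]-.1625)<.024)&(C[...,2]>.032)&(C[...,2]<.045)&(hsv[...,1]>100)
t=C[m]
if len(t)>9:
  A=np.c_[t[:,:2]-t[:,:2].mean(0),np.ones(len(t))];print(len(t),"ring plane",np.linalg.lstsq(A,t[:,2],rcond=None)[0].round(4));print(cv2.minAreaRect((t[:,:2]*1000).astype(np.float32)))
cv2.imwrite('pics/s8.png',cv2.resize(p[120:320,270:510],None,fx=3,fy=3)[:,:,::-1])
E
python3 inh.py black_coil; python3 go.py .612 .1625 .13
```

```text
343 ring plane [-0.0142  0.0846  0.0379]
((612.55224609375, 161.76992797851562), (45.903892517089844, 44.14836883544922), 28.388622283935547)
black_coil 0.82 332 z [0.1317 0.1552 0.1567 0.1578] rect [696.7  24.9] [12.3 39.1] 22.4 mean [0.6957 0.0237 0.1562] tcp [0.7084 0.0301 0.1356]
stem 218
[0.6124 0.16   0.0401] [0.6    0.1506 0.0308] [0.6239 0.1744 0.0499]
[0.6129 0.1592 0.0592] [0.6062 0.1566 0.0503] [0.6177 0.1644 0.0676]
[0.6124 0.1609 0.0743] [0.6076 0.1573 0.0704] [0.6168 0.1654 0.0803]
t 19.4 pos [0.7084 0.03   0.1362] rot [-1.7999e+02 -1.0000e-02 -1.5783e+02] q6 -20.0 open 0.037 gf 41.1416545137763 F [ 0.4 -0.2 -1.4]
shift mm 39.3 159.1 6.2
```

View pics/s8.png

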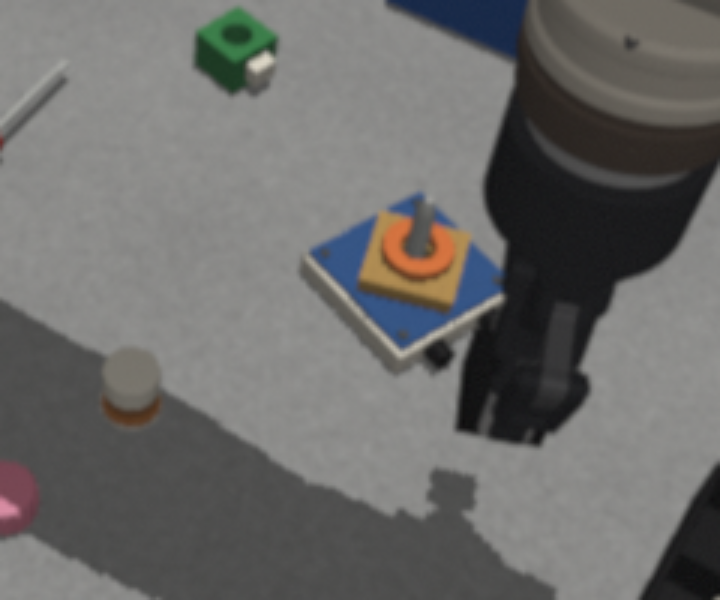

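The ring lies flat and centred on the plate at crop (418,248), and the coil is in the gripper. Next is over the stem.

servo_tool:
  moves:
    - [[0,0,0],[0.0098,0.0397,0],20]
    - [[0,0,0],[0.0098,0.0397,0],20]
    - [[0,0,0],[0.0098,0.0397,0],20]
    - [[0,0,0],[0.0098,0.0397,0],20]
    - [[0,0,0],[0,0,0.02],20]
    - [[0,0,0],[0,0,0.01],20]
    - [[0,0,0],[0,0,0],20]
    - [[0,0,0],[0,0,0],20]

```text
time: 20.2
ee_pos: [0.613, 0.1617, 0.1063]
tcp_rot: [-180.0, 0.0, -157.9]
wrist_force: [-0.3, -0.5, -1.4]
opening: 0.037
grasp_force: 41.2
```

```bash
python3 go.py .6125 .1622 .0435; python3 inh.py black_coil;  python3 go.py .6125 .1622 .0435; python3 - <<'E'
from h import *
p,d=camera("scene");cv2.imwrite('pics/s9.png',cv2.resize(p[110:260,330:490],None,fx=4,fy=4)[:,:,::-1])
E
```

```text
t 20.2 pos [0.613  0.1617 0.1063] rot [-1.7999e+02  1.0000e-02 -1.5788e+02] q6 -7.0 open 0.037 gf 41.176404543221 F [-0.3 -0.5 -1.4]
shift mm 0.3 0.6 62.8
black_coil 0.52 297 z [0.1043 0.1217 0.1282 0.1297] rect [619.8 148.3] [35.8 76.1] 62.9 mean [0.6037 0.1539 0.1296] tcp [0.6133 0.1618 0.1066]
stem 209
[0.6122 0.16   0.04  ] [0.6001 0.1506 0.03  ] [0.6236 0.1742 0.0496]
[0.6129 0.1591 0.059 ] [0.6063 0.1559 0.0501] [0.6172 0.1656 0.0679]
[0.6125 0.1606 0.0741] [0.6068 0.1573 0.0701] [0.6177 0.1653 0.079 ]
t 20.3 pos [0.6135 0.1619 0.1067] rot [-1.7999e+02  6.0000e-02 -1.5788e+02] q6 -7.0 open 0.037 gf 41.17661252617836 F [-0.6  0.2 -0.9]
shift mm 0.8 0.7 63.2
```

View pics/s9.png

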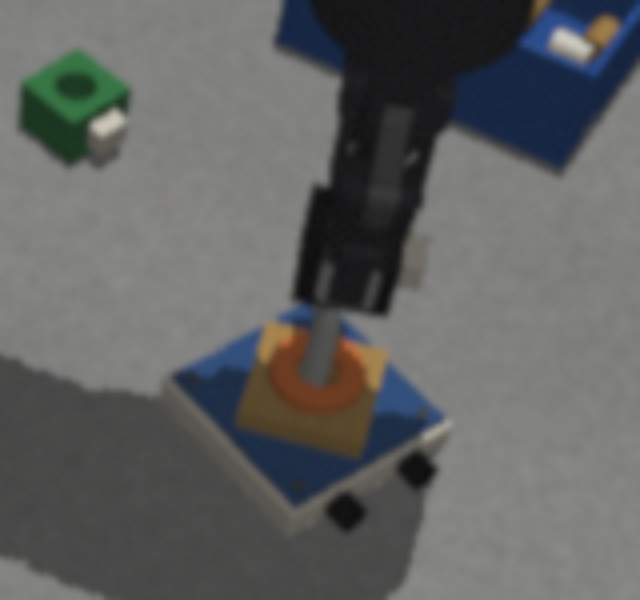

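The coil hangs above the stem at crop (340,240), with its socket on the right at (415,260).

servo_tool:
  moves:
    - [[0,0,0],[0.0006,0.0006,0.01],20]
    - [[0,0,0],[0,0,0.01],20]
    - [[0,0,0],[0,0,0.01],20]
    - [[0,0,0],[0,0,0.005],20]
    - [[0,0,0],[0,0,0],20]

```text
time: 20.85
ee_pos: [0.6114, 0.1628, 0.0694]
tcp_rot: [180.0, -0.1, -157.8]
wrist_force: [0.3, 1.0, -1.3]
opening: 0.0372
grasp_force: 41.2
```

servo_tool:
  moves:
    - [[0,0,0],[0,0,0.008],20]
    - [[0,0,0],[0,0,0.008],20]
    - [[0,0,0],[0,0,0.006],20]
    - [[0,0,0],[0,0,0],20]

```text
time: 21.25
ee_pos: [0.6115, 0.1628, 0.0476]
tcp_rot: [180.0, -0.1, -157.8]
wrist_force: [-0.8, 0.2, -1.3]
opening: 0.0373
grasp_force: 41.2
```

servo_tool:
  moves:
    - [[0,0,0],[0,0,0.001],20]
    - [[0,0,0],[0,0,0.001],20]
    - [[0,0,0],[0,0,0.001],20]
    - [[0,0,0],[0,0,0],20]

```text
time: 21.65
ee_pos: [0.6121, 0.163, 0.046]
tcp_rot: [-180.0, 0.0, -157.8]
wrist_force: [0.0, -0.9, -0.7]
opening: 0.0372
grasp_force: 41.2
```

servo_tool:
  moves:
    - [[0,0,0],[0,0,0.001],20]
    - [[0,0,0],[0,0,0.001],20]
    - [[0,0,0],[0,0,0],20]

```text
time: 21.95
ee_pos: [0.6122, 0.163, 0.0456]
tcp_rot: [-180.0, 0.1, -157.8]
wrist_force: [-4.8, -0.9, 10.2]
opening: 0.0371
grasp_force: 42.4
```

servo_tool:
  moves:
    - [[0,0,0],[0,0,0],50]
    - [[0,0,0],[0,0,0],60]
    - [[0,0,0],[0,0,0],60]
    - [[0,0,0],[0,0,-0.01],60]
    - [[0,0,0],[0,0,-0.03],60]
    - [[0,0,0],[0,0,-0.04],60]
    - [[0,0,0],[0,0,-0.02],60]
    - [[0,0,0],[0.04,-0.02,0],60]
    - [[0,0,0],[0.045,-0.03,0],60]
    - [[0,0,0],[0.045,-0.03,0],60]
    - [[0,0,0],[0.045,-0.03,0],60]
    - [[0,0,0],[0,0,0],60]

```text
time: 23.15
ee_pos: [0.496, 0.0017, 0.1452]
tcp_rot: [-179.9, 0.0, -158.0]
wrist_force: [0.6, 0.8, 0.2]
opening: 0.0511
grasp_force: 0.0
```

```bash
python3 go.py .4248 -.0734 .06; python3 - <<'E'
from h import *
p,d=camera("scene");C=cloud("scene",d)
m=(abs(C[...,0]-.612)<.03)&(abs(C[...,1]-.1625)<.03)&(C[...,2]>.061)&(C[...,2]<.071)&(p.max(-1)<80)
t=C[m];A=np.c_[t[:,:2]-t[:,:2].mean(0),np.ones(len(t))];print(len(t),"coil top plane",np.linalg.lstsq(A,t[:,2],rcond=None)[0].round(4),cv2.minAreaRect((t[:,:2]*1000).astype(np.float32)))
cv2.imwrite('pics/s10.png',np.hstack([cv2.resize(p[140:260,340:480],None,fx=2.7,fy=2.7),cv2.resize(p[180:300,180:320],None,fx=2.7,fy=2.7)])[:,:,::-1])
E
```

```text
t 23.15 pos [0.496  0.0017 0.1452] rot [-1.7994e+02  1.0000e-02 -1.5803e+02] q6 -22.0 open 0.0511 gf 0.0 F [0.6 0.8 0.2]
shift mm 94.1 -43.0 85.2
379 coil top plane [-0.018   0.0452  0.0668] ((612.354248046875, 162.71238708496094), (37.782264709472656, 38.10122299194336), 21.577041625976562)
```

View pics/s10.png

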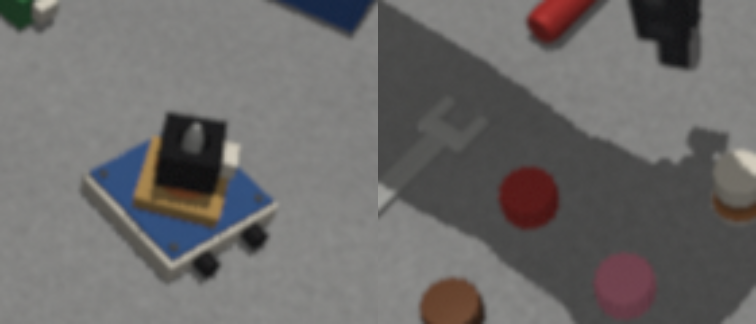

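The coil sits flat at left crop (192,155), with its top at 66.8 mm against an expected 66. The red cap is at right crop (529,197).

servo_tool:
  moves:
    - [[0,0,0],[0.0314,-0.0143,0],60]
    - [[0,0,0],[0.0314,-0.0143,0],60]
    - [[0,0,0],[0.0314,-0.0143,0.02],60]
    - [[0,0,0],[0,0,0.04],60]
    - [[0,0,0],[0,0,0.03],60]
    - [[0,0,0],[0,0,0],60]
    - [[0,0,0],[0,0,0],60]

```text
time: 23.9
ee_pos: [0.428, -0.0697, 0.0549]
tcp_rot: [180.0, 0.0, -157.8]
wrist_force: [0.0, -0.3, 0.5]
opening: 0.0511
grasp_force: 0.0
```

```bash
python3 go.py .4248 -.0734 .007
```

```text
t 23.9 pos [ 0.428  -0.0697  0.0549] rot [ 179.99    0.   -157.76] q6 -31.0 open 0.0511 gf 0.0 F [ 0.  -0.3  0.5]
shift mm 4.4 -2.3 47.9
```

servo_tool:
  moves:
    - [[0,0,0],[0.0044,-0.0023,0.01],60]
    - [[0,0,0],[0,0,0.02],60]
    - [[0,0,0],[0,0,0.017],60]
    - [[0,0,0],[0,0,0],60]
    - [[0,0,0],[0,0,0],40]
    - [[0,0,0],[0,0,0],15]
    - [[0,0,0],[0,0,0],15]
    - [[0,0,0],[0,0,0],15]
  force: 40

```text
time: 24.7
ee_pos: [0.4252, -0.0741, 0.0084]
tcp_rot: [-179.9, 0.1, -157.8]
wrist_force: [-1.2, -0.1, 6.8]
opening: 0.0321
grasp_force: 40.2
```

servo_tool:
  moves:
    - [[0,0,0],[0,0,-0.01],15]
    - [[0,0,0],[0,0,-0.02],15]
    - [[0,0,0],[0,0,-0.03],15]
    - [[0,0,0],[0,0,-0.03],15]
    - [[0,0,0],[0,0,-0.03],15]
    - [[0,0,0],[0,0,-0.01],15]
    - [[0,0,0],[0,0,0],15]
    - [[0,0,0],[0,0,0],15]

```text
time: 25.5
ee_pos: [0.4239, -0.0739, 0.136]
tcp_rot: [180.0, -0.0, -157.8]
wrist_force: [0.5, -0.0, -0.2]
opening: 0.0321
grasp_force: 39.8
```

```bash
python3 inh.py red_cap|head -4; python3 go.py .6122 .1626 .13
```

```text
red_cap 0.52 232 z [0.1336 0.1489 0.1502 0.1516] rect [433.6 -69.1] [14.8 41.5] 49.6 mean [ 0.4312 -0.0683  0.1497] tcp [ 0.4236 -0.0738  0.1355]
stem 157
[0.6233 0.151  0.0321] [0.6233 0.151  0.0321] [0.6233 0.151  0.0321]
[0.6119 0.1628 0.0646] [0.6001 0.1507 0.0503] [0.6238 0.1741 0.068 ]
t 25.6 pos [ 0.4235 -0.0738  0.1354] rot [ 1.7993e+02 -1.1000e-01 -1.5781e+02] q6 -32.0 open 0.0318 gf 39.76849948056042 F [-0.6 -0.4  0. ]
shift mm -264.0 147.6 5.4
```

servo_tool:
  moves:
    - [[0,0,0],[-0.0377,0.0211,0],15]
    - [[0,0,0],[-0.0377,0.0211,0],15]
    - [[0,0,0],[-0.0377,0.0211,0],15]
    - [[0,0,0],[-0.0377,0.0211,0],15]
    - [[0,0,0],[-0.0377,0.0211,0],15]
    - [[0,0,0],[-0.0377,0.0211,0],15]
    - [[0,0,0],[-0.0377,0.0211,0],15]
    - [[0,0,0],[0,0,0.02],15]
    - [[0,0,0],[0,0,0.01],15]
    - [[0,0,0],[0,0,0],15]
    - [[0,0,0],[0,0,0],15]

```text
time: 26.7
ee_pos: [0.6122, 0.1617, 0.1069]
tcp_rot: [180.0, -0.1, -157.9]
wrist_force: [0.2, -0.4, 0.5]
opening: 0.0317
grasp_force: 39.8
```

```bash
python3 go.py .6124 .1622 .073; python3 - <<'E'
from h import *
p,d=camera("scene");cv2.imwrite('pics/s11.png',cv2.resize(p[110:260,330:490],None,fx=4,fy=4)[:,:,::-1])
E
python3 go.py .6124 .1622 .073
```

```text
t 26.7 pos [0.6122 0.1617 0.1069] rot [ 1.8000e+02 -5.0000e-02 -1.5786e+02] q6 -7.0 open 0.0317 gf 39.7825190029107 F [ 0.2 -0.4  0.5]
shift mm -0.4 0.4 33.9
t 26.75 pos [0.6126 0.1618 0.1077] rot [-1.7999e+02  3.0000e-02 -1.5786e+02] q6 -7.0 open 0.0317 gf 39.7819872898981 F [0.1 0.1 0.3]
shift mm -0.0 0.5 34.7
```

View pics/s11.png

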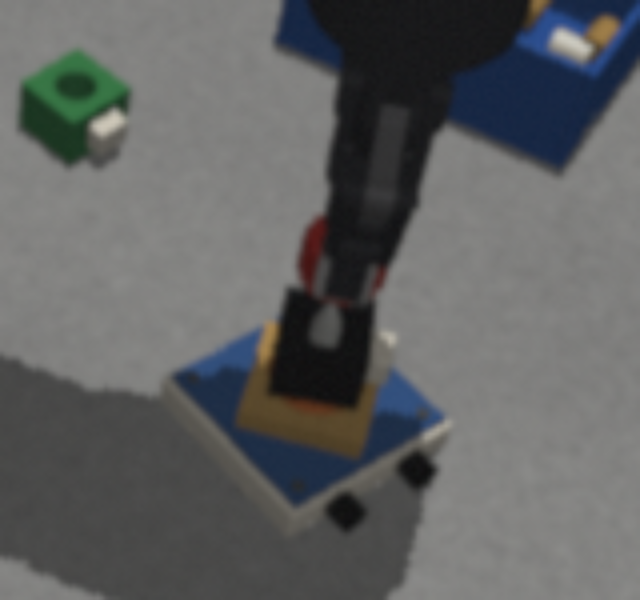

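The cap is centred above the stem at crop (340,255), so I'll lower it gently.

servo_tool:
  moves:
    - [[0,0,0],[-0.0002,0.0004,0.008],15]
    - [[0,0,0],[0,0,0.008],15]
    - [[0,0,0],[0,0,0.008],15]
    - [[0,0,0],[0,0,0.005],15]
    - [[0,0,0],[0,0,0],15]

```text
time: 27.25
ee_pos: [0.6122, 0.1627, 0.0767]
tcp_rot: [180.0, -0.1, -157.8]
wrist_force: [-0.3, -0.3, -0.1]
opening: 0.0318
grasp_force: 39.8
```

servo_tool:
  moves:
    - [[0,0,0],[0,0,0.001],15]
    - [[0,0,0],[0,0,0.001],15]
    - [[0,0,0],[0,0,0.001],15]
    - [[0,0,0],[0,0,0],15]

```text
time: 27.65
ee_pos: [0.6128, 0.1629, 0.0749]
tcp_rot: [-180.0, 0.0, -157.8]
wrist_force: [0.5, 1.0, -0.0]
opening: 0.0316
grasp_force: 39.8
```

servo_tool:
  moves:
    - [[0,0,0],[0,0,0.001],15]
    - [[0,0,0],[0,0,0.001],15]
    - [[0,0,0],[0,0,0],15]

```text
time: 27.95
ee_pos: [0.6131, 0.163, 0.0744]
tcp_rot: [-180.0, 0.1, -157.8]
wrist_force: [-2.8, -0.9, 8.8]
opening: 0.0319
grasp_force: 40.5
```

Contact came at the expected height (74.4 − 8 ≈ 66 mm). I'll release, lift and move clear.

servo_tool:
  moves:
    - [[0,0,0],[0,0,0],45]
    - [[0,0,0],[0,0,0],65]
    - [[0,0,0],[0,0,0],65]
    - [[0,0,0],[0,0,-0.01],65]
    - [[0,0,0],[0,0,-0.03],65]
    - [[0,0,0],[0,0,-0.04],65]
    - [[0,0,0],[0,0,-0.02],65]
    - [[0,0,0],[0.045,-0.02,0],65]
    - [[0,0,0],[0.045,-0.02,0],65]
    - [[0,0,0],[0.045,-0.02,0],65]
    - [[0,0,0],[0.045,-0.02,0],65]
    - [[0,0,0],[0,0,0],65]

```text
time: 29.15
ee_pos: [0.4733, 0.0181, 0.1743]
tcp_rot: [-179.9, 0.0, -158.0]
wrist_force: [1.3, -0.5, 0.4]
opening: 0.0554
grasp_force: 0.0
```

```bash
python3 - <<'E'
from h import *
p,d=camera("scene");C=cloud("scene",d);hsv=cv2.cvtColor(p,cv2.COLOR_RGB2HSV)
m=(abs(C[...,0]-.612)<.03)&(abs(C[...,1]-.1625)<.03)&(C[...,2]>.082)
t=C[m];A=np.c_[t[:,:2]-t[:,:2].mean(0),np.ones(len(t))];print(len(t),"cap top plane",np.linalg.lstsq(A,t[:,2],rcond=None)[0].round(4),cv2.minAreaRect((t[:,:2]*1000).astype(np.float32)))
cv2.imwrite('pics/s12.png',cv2.resize(p[100:340,220:500],None,fx=2.5,fy=2.5)[:,:,::-1])
E
```

```text
311 cap top plane [-0.0249  0.0601  0.0878] ((613.9126586914062, 162.83352661132812), (34.80116653442383, 33.56923294067383), 40.261444091796875)
```

View pics/s12.png

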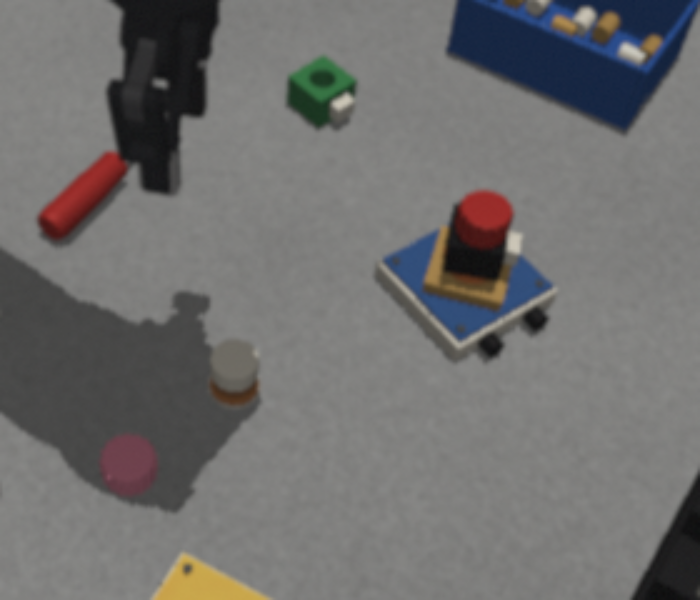

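The picture shows the full stack on the blue manifold: cap at (485,218), coil, ring and plate. The cap's top is at 87.8 mm against an expected 87, and the green coil and jar are untouched.

```bash
python3 -c "
from workcell import *
print(job_done())"
```

```text
the job is handed in; nothing more can be done
None
```

The valve is built on the blue manifold in the order asked (plate, ring, coil, red cap), each part lowered down the stem and seated flat, and the job was handed in after about 29 s.

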